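# Open the olive jar: quarter-turn cap of unknown hand

### The arm

A 6-joint arm with a two-finger parallel gripper is mounted at the origin on the work surface. World frame = base frame: x ahead of the robot, y to its left, z up, the work surface at z = 0. Lengths are in m, angles in rad, forces in N, time in s.
With the tool pointing down it reaches from about 0.35 to 0.85 m from the base axis. Payload 8.1 kg.
Tool frame: the origin (TCP) lies at the very end of the fingers, on their centre line; the grasp point (between the pads) lies 19 mm behind it (manip.hold_point_z is the distance from the TCP to the grasp point, in m); z points along the fingers, x is the direction in which the jaws open and shut, and the axes are right-handed (so a half turn about z gives the same grasp; the last joint's range is limited). The gripper opens to 85 mm and grips with 20 to 120 N. Pads are 22 mm wide; open, the fingers measure 114 mm over their backs; the gripper's body (76 mm by 85 mm) begins 54 mm behind the grasp point. The pads swing forward as they close: fully open they stand 13 mm farther back than shut.
Start: joints at [-1.272, 0.13, 1.488, -0, 1.523, -0.085], TCP at [0.225, -0.556, 0.201] pointing down, gripper open.
Joint ranges: [-2.96, 2.96], [-0.89, 2.26], [0.02, 2.5], [-1.34, 4.48], [0, 2.73], [-2.66, 2.66]. Speed limits (rad/s): [2.39, 2.39, 2.79, 3.14, 3.14, 3.14].

### API

Orientations are given as a unit quaternion [w, x, y, z].
In Python, from bench import manip, capture, sign_off, masks_of, tip_of gives the robot as it stands.
- The arm moves only by the tool play_rows, never from a script. Its argument "targets" is a list that holds one entry, the list of rows, each a list of 4 numbers: the shift along the world's x, y, z in m, then the turn about the world's z in rad. In form: [[[x, y, z, spin], ...]]. A call has 1 to 10 rows; each row shifts and turns the pose as measured when the row begins; what a row does not reach is not made up. A row lasts 1/10 s, in which the tool goes at most 50 mm and 8.59 degrees, less where a joint would pass 70% of its speed; a pose out of reach is approached as far as the arm can. A call is refused whole if a number of a shift passes 0.05 or a number of a turn 0.15, either way. A call with a gripper value outside its range is refused whole. "gripper" is the opening, from -1 (shut) to 1 (fully open), set as the call begins (left out, the last holds). The fingers move at their own pace and stop on an object; "squeeze" is the grip in N (left out, the last holds). Time passes only in rows, so rows that do not move let the fingers close. It gives the time, the measured TCP pose, the force and the opening at its end, in the units of the state.
- manip.get_state(): the state, without advancing time (a new reading comes with each control period).
- capture(name): name is "scene" or "top"; returns a dict with "img" (420x560x3 uint8, red, green, blue), "vfov" (degrees; the focal length in pixels is half the picture's height over the tangent of half this angle, whatever the lens; pixels are square), "cx", "cy" (the principal point, pixels), "R" (3x3) and "t" (3): a world point X has camera coordinates R X + t. Camera axes: x right, y down, z forward; pixel columns grow to the right and rows downward; lengths in m; the calibration is good to about 2 mm. A picture is of the moment at which its call begins. There is no depth.
- sign_off(): hands the job in, once; it reports no verdict.
Trained networks look in a picture, given as the dict that the camera call returned (one of the last four; its "shot" number tells which), for a name from the list of things; names that differ only in an ending like _2 or _b are one class to them, and where a whole thing is asked for, a point or a joint stands for the part that bears it (a point fixed in the world has none). Each returns a list of dicts, best first, with "confidence" (0 to 1); they miss things now and then, are a little off and sometimes report something else, mostly with a low value. They report only what shows in the picture. A call takes as long as a camera call. They do not tell look-alikes from the thing itself.
- masks_of(picture, thing): "pixels" (420x560 bool, what is visible of it) and "position" ([column, row] in pixels, amid what is visible of it).
- tip_of(picture, thing): "position" ([column, row] in pixels: a listed point, or the origin of a listed thing).
The state is a dict: "time_s": time; "qpos": joint angles; "joint_velocities": joint speeds; "joint_torque": joint torques, N m; "position": TCP position; "tcp_rot": TCP orientation; "contact_force": force on the tool from outside, world axes, zero at the start; "moment": the same for the moment, N m; "opening": finger opening in m.
Only numpy, scipy, OpenCV 4.12 (cv2) and the standard library are available. Lean on these libraries where they do the work, as an engineer would, in place of code of your own. Each camera call takes 0.05 s, during which the arm holds its last target. There are 200 camera calls.

### The job

Lift the square olive jar out of the steel basket and stand it fully home in the square well of the wooden block, with its cap still on, so that it cannot turn. Then open it: the quarter-turn cap loosens one way only and you cannot see which, so try one way and, if it comes to a hard stop, turn it the other way. Lift the cap straight off, several centimetres clear above the jar, and finish while still holding it up in the gripper, leaving the jar upright in the well and the other things on the cart undisturbed.

Things in the scene. Friction and masses are not known exactly. Their poses are not given: they have to be found in the camera images.
- basket: open steel basket, 180 (x) x 220 (y) x 60 mm high, walls and floor 4 mm, fixed to the cart; origin at the centre of its underside. It holds the jar (towards its -y end), a small tin and a salt pot (both towards its +y end, 50 mm tall).
- well: hardwood block 100 x 100 x 42 mm, fixed, with one square hole 63 x 63 mm, 36 mm deep (floor 6 mm above the cart top), mouth with an 8 mm lead-in chamfer all round, sides along the block's x and y; origin at the centre of the block's underside, on the hole's axis. The jar fits in any of its four quarter-turn positions, with 2.5 mm play on each side.
- jar: square glass jar of green olives, 58 x 58 mm in plan (sides along its x and y), glass 60 mm tall, round metal neck (diameter 42 mm) up to 86 mm, 102 mm tall with its cap; about 0.4 kg. Origin at the centre of its underside, z up. Stands upright on the basket floor; can be lifted and carried by its locked cap (1 mm of play).
- cap: round ribbed steel cap, diameter 51 mm, 26 mm tall, closed on the jar's neck; origin on its axis level with the neck's rim: 10 mm above the cap's lower edge, 16 mm below its flat top, 86 mm above the jar's underside while closed; z up. Which way round it loosens differs from time to time and cannot be seen.
- cap_top (a point): centre of the cap's flat top. The lock: turned the wrong way, a hard stop after about 8 to 30 degrees; the right way it runs freely, without rising, and is unlocked 65 to 110 degrees off its start as seen from the jar (the jar gives 5 degrees in the well: turn 80 to 90), then locks again. Unlocked, it lifts straight off, clear of the neck after 12 mm; if the jar rises too it is still locked.
- tin: bystander: small round tin, 60 mm diameter, 50 mm tall, in the basket; origin at its underside
- salt: bystander: white ceramic salt pot, 40 x 40 x 50 mm, in the basket; origin at its underside
- dish: bystander: empty ceramic olive dish, 100 mm across, 35 mm tall, near the robot; origin at its underside
- spatula: bystander: silicone spatula, 280 mm long, lying behind the work area; origin at its underside
There are look-alikes about, which are no part of the job. What is shaped like the jar but blue is not meant.

How it is judged:
By the outcome, as a careful person would: the job done as asked, in the order asked, and still so for the second after the job is handed in, while the arm keeps its last pose, push and grip.
It also fails if it takes over 64 s, if anything falls off the work surface, if the arm or the gripper's body presses on something with over 40 N, if the wrist force passes 120 N, or if a joint passes its speed limit or range.

## Working session

There is one attempt and no reset: what is moved stays moved. The work goes in short steps, Python scripts to look and compute and a tool call to move; the robot and the scene stay as the last step left them, time stands still between calls to the robot, and variables do not carry over. Pictures are saved under pics/ and viewed, about 8 in all and at most 12, crops included, and the job is handed in when it is done.

Besides the shell and the picture viewer there is one more tool, called after ">>>" by a JSON object that holds its "name" and its "arguments". play_rows: Moves the arm, as the interface text tells. Its arguments: {"type":"object","properties":{"targets":{"type":"array","items":{"type":"array","items":{"type":"array","items":{"type":"number"}}}},"gripper":{"type":"number"},"squeeze":{"type":"number"}},"required":["targets"]}

```bash
ls; mkdir -p pics
cat > h.py <<'E'
import numpy as np,cv2
from bench import manip,capture,sign_off,masks_of,tip_of
def f(p): return 210/np.tan(np.radians(p["vfov"])/2)
def ray(p,px):
    d=np.array([(px[0]-p["cx"])/f(p),(px[1]-p["cy"])/f(p),1]); R=np.array(p["R"]);t=np.array(p["t"])
    return -R.T@t, R.T@d
def atz(p,px,z):
    o,d=ray(p,px); return o+d*(z-o[2])/d[2]
def proj(p,X):
    c=np.array(p["R"])@np.array(X)+p["t"]; return c[:2]/c[2]*f(p)+[p["cx"],p["cy"]]
def tri(ps,pxs):
    A=np.zeros((3,3));b=np.zeros(3)
    for p,x in zip(ps,pxs):
        o,d=ray(p,x);d=d/np.linalg.norm(d);M=np.eye(3)-np.outer(d,d);A+=M;b+=M@o
    return np.linalg.solve(A,b)
def save(p,n,crop=None,s=1):
    im=p["img"][:,:,::-1]
    if crop: a,b,c,d=crop; im=im[b:d,a:c]
    cv2.imwrite("pics/"+n,cv2.resize(im,None,fx=s,fy=s,interpolation=cv2.INTER_CUBIC))
E
python3 - <<'E'
from h import *
s=capture("scene");t=capture("top")
im=np.hstack([s["img"],t["img"]]);
cv2.imwrite("pics/a.png",cv2.resize(s["img"][:,:,::-1],None,fx=1.4,fy=1.4));cv2.imwrite("pics/b.png",cv2.resize(t["img"][:,:,::-1],None,fx=1.4,fy=1.4))
Z=dict(cap_top=.106,jar=.004,well=0,basket=0,tin=.004,salt=.004,dish=0,spatula=0)
for n in Z:
    for nm,p in(("s",s),("t",t)):
        for r in tip_of(p,n): print(n,nm,np.round(r["position"]),round(r["confidence"],2),atz(p,r["position"],Z[n]).round(3))
for nm,p in(("s",s),("t",t)): print(nm,ray(p,[280,210]))
st=manip.get_state();print(st,manip.hold_point_z)
E
```

```text
pics
cap_top s [378. 202.] 0.69 [0.54  0.21  0.106]
cap_top t [175. 221.] 0.82 [0.537 0.202 0.106]
jar s [402. 177.] 0.96 [0.391 0.301 0.004]
jar s [372. 220.] 0.78 [0.528 0.21  0.004]
jar s [291. 256.] 0.67 [0.639 0.006 0.004]
jar t [185. 228.] 0.68 [0.532 0.203 0.004]
jar t [136. 292.] 0.59 [0.395 0.301 0.004]
jar t [283. 187.] 0.58 [ 0.627 -0.007  0.004]
well s [201. 230.] 0.64 [ 0.568 -0.224  0.   ]
well t [186. 228.] 0.67 [0.532 0.201 0.   ]
basket s [388. 235.] 0.95 [0.572 0.249 0.   ]
basket t [168. 216.] 0.77 [0.56  0.243 0.   ]
tin s [415. 222.] 0.67 [0.534 0.32  0.004]
tin t [138. 228.] 0.65 [0.532 0.307 0.004]
salt s [410. 254.] 0.63 [0.624 0.298 0.004]
salt t [144. 189.] 0.57 [0.617 0.298 0.004]
dish s [295. 195.] 0.61 [0.457 0.013 0.   ]
dish t [270. 261.] 0.87 [0.466 0.017 0.   ]
spatula s [311. 303.] 0.97 [0.76  0.053 0.   ]
spatula t [261. 127.] 0.83 [0.764 0.045 0.   ]
s (array([ 1.25474567, -0.00854913,  1.18572681]), array([-0.53497664, -0.0120861 , -0.84483622]))
t (array([ 0.44679911, -0.006793  ,  0.98757139]), array([ 0.13045217,  0.00462385, -0.99150305]))
{'time_s': 0.9, 'qpos': array([-1.27241020e+00,  1.30354082e-01,  1.48818358e+00, -7.70047614e-06,
        1.52299444e+00, -8.53701295e-02]), 'joint_velocities': array([ 9.24990228e-04,  8.44612717e-04, -1.31378669e-03,  2.04605087e-03,
       -5.99339098e-06,  1.33473441e-03]), 'joint_torque': array([-1.48174258e-03, -5.69308805e+01, -5.00869489e+01, -3.75981508e-04,
        9.16243298e-04,  1.98169012e-06]), 'position': array([ 0.22468391, -0.55636354,  0.2010287 ]), 'tcp_rot': array([ 2.20039944e-05,  8.28977227e-01, -5.59282359e-01,  2.11476000e-05]), 'contact_force': array([-0.54849667,  0.55642677,  0.38782193]), 'moment': array([ 0.04468693,  0.01733371, -0.0357202 ]), 'opening': 0.08539117696728285} 0.0187
```

View pics/a.png

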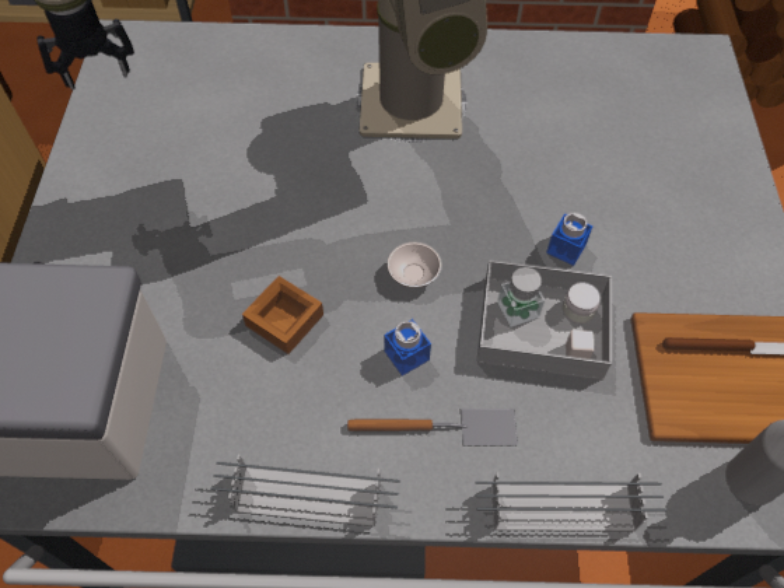

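View pics/b.png

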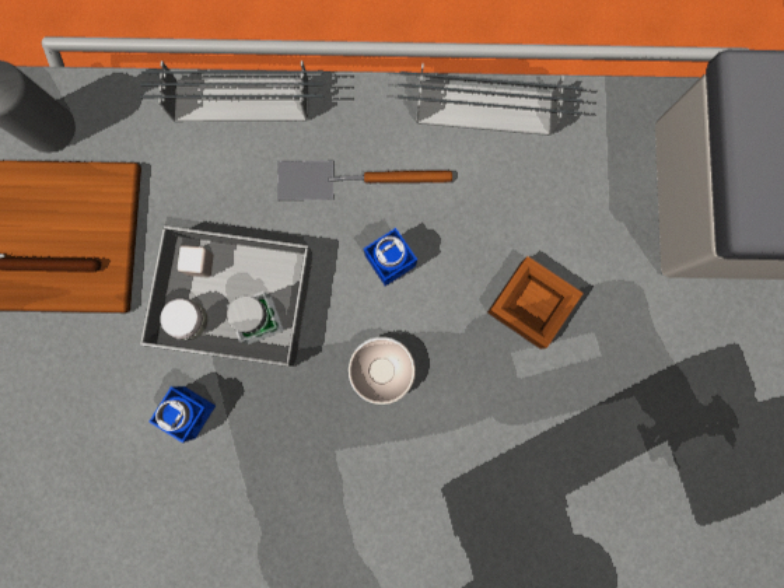

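```bash
cat > fit.py <<'E'
from h import *
from scipy.optimize import minimize
def hull(img,p,P):
    q=np.array([proj(p,x) for x in P]); cv2.fillConvexPoly(img,cv2.convexHull((q*16).astype(np.int32)),1,shift=4)
def box(x,y,a,w,z0,z1):
    c,s=np.cos(a),np.sin(a)
    return [(x+c*i*w-s*j*w,y+s*i*w+c*j*w,z) for i in(-1,1) for j in(-1,1) for z in(z0,z1)]
def cyl(x,y,r,z0,z1): return [(x+r*np.cos(t),y+r*np.sin(t),z) for t in np.linspace(0,6.28,32) for z in(z0,z1)]
def wellm(p,v):
    m=np.zeros((420,560),np.uint8);hull(m,p,box(*v,.05,0,.042));return m>0
def jarm(p,v,z=.004):
    m=np.zeros((420,560),np.uint8);hull(m,p,box(*v,.029,z,z+.06));hull(m,p,cyl(v[0],v[1],.0255,z+.076,z+.102));return m>0
def iou(a,b): return (a&b).sum()/(a|b).sum()
def fit(ps,ms,model,xy):
    best=(9,)
    for a in np.radians(range(0,90,10)):
        r=minimize(lambda u:-np.mean([iou(model(p,(u[0]/100,u[1]/100,u[2]/5)),m) for p,m in zip(ps,ms)]),[xy[0]*100,xy[1]*100,a*5],method="Nelder-Mead",options=dict(initial_simplex=np.array([xy[0]*100,xy[1]*100,a*5])+np.vstack([np.zeros(3),np.eye(3)*[1,1,.7]]),maxiter=80))
        if r.fun<best[0]: best=(r.fun,r.x)
        print(round(np.degrees(r.x[2]/5),1),round(r.fun,3),r.x[:2].round(2),end="; ")
    print();return best
E
python3 - <<'E'
from fit import *
s=capture("scene");t=capture("top")
out=[]
for name,xy,z,model in(("well",(.567,-.2),.02,wellm),("jar",(.537,.204),.05,jarm)):
    ms=[]
    for p in(s,t):
        c=proj(p,(*xy,z)); R=[r for r in masks_of(p,name) if np.hypot(*(np.array(r["position"])-c))<25]
        print(name,[(r["confidence"],np.round(r["position"]),r["pixels"].sum()) for r in R],c)
        ms.append(R[0]["pixels"] if R else None)
    k=[i for i in(0,1) if ms[i] is not None]
    if k: print(fit([(s,t)[i] for i in k],[ms[i] for i in k],model,xy))
for p in (s,t):
  for xy in((.567,-.2),(.537,.204)):
    c=proj(p,(*xy,.04)).astype(int); out.append(cv2.resize(p["img"][c[1]-40:c[1]+40,c[0]-50:c[0]+50,::-1],(400,300),interpolation=cv2.INTER_CUBIC)); print(c)
cv2.imwrite("pics/c.png",np.vstack([np.hstack(out[:2]),np.hstack(out[2:])]))
E
```

```text
well [(0.82, array([204., 225.]), np.int64(1935))] [209.39067926 225.33704042]
well [(0.88, array([382., 218.]), np.int64(2427))] [371.91038026 214.93678469]
-35.3 -0.953 [ 56.39 -21.91]; 56.4 -0.961 [ 56.56 -21.88]; 56.1 -0.961 [ 56.51 -21.91]; 56.4 -0.961 [ 56.56 -21.88]; 55.9 -0.962 [ 56.57 -21.88]; 54.5 -0.958 [ 56.5  -21.95]; 54.2 -0.96 [ 56.51 -21.91]; 56.0 -0.961 [ 56.53 -21.92]; 55.9 -0.961 [ 56.54 -21.88]; 
(np.float64(-0.9624663736710546), array([ 56.56684868, -21.87702156,   4.87588941]))
jar [(0.71, array([370., 219.]), np.int64(593))] [372.42937519 212.78235411]
jar [(0.76, array([189., 232.]), np.int64(505))] [180.36416199 224.02664557]
21.7 -0.49 [53.25 20.25]; 20.5 -0.489 [53.21 20.27]; 22.0 -0.489 [53.2  20.24]; 24.0 -0.485 [53.17 20.24]; 22.5 -0.489 [53.22 20.27]; 21.6 -0.491 [53.24 20.25]; 22.1 -0.49 [53.24 20.25]; 111.9 -0.49 [53.24 20.3 ]; 111.7 -0.49 [53.24 20.24]; 
(np.float64(-0.49054673419422357), array([53.24280102, 20.24651816,  1.88498989]))
[208 221]
[371 214]
[373 213]
[181 224]
```

View pics/c.png

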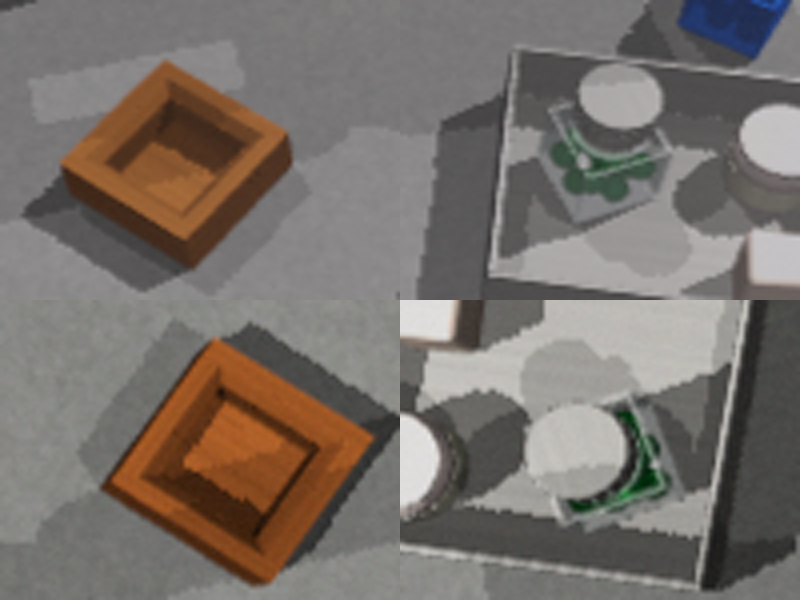

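```bash
cat >> fit.py <<'E'
def glass(p,v,z=.004):
    m=np.zeros((420,560),np.uint8);hull(m,p,box(*v,.029,z,z+.06));hull(m,p,cyl(v[0],v[1],.021,z+.06,z+.086))
    k=np.zeros((420,560),np.uint8);hull(k,p,cyl(v[0],v[1],.0255,z+.076,z+.102));return (m>0)&(k==0)
def capm(p,v,z=.004):
    k=np.zeros((420,560),np.uint8);hull(k,p,cyl(v[0],v[1],.0255,z+.076,z+.102));return k>0
def near(p,name,X,d=25):
    c=proj(p,X);R=[r for r in masks_of(p,name) if np.hypot(*(np.array(r["position"])-c))<d]
    return R[0]["pixels"] if R else None
E
python3 - <<'E'
from fit import *
s=capture("scene");t=capture("top")
for n,m,z in(("jar",glass,.05),("cap",capm,.1)):
    ms=[near(p,n,(.535,.203,z)) for p in(s,t)]
    k=[i for i in(0,1) if ms[i] is not None];print(n,k)
    for kk in (k,[k[0]],[k[-1]]):
        b=fit([(s,t)[i] for i in kk],[ms[i] for i in kk],m,(.535,.203))
E
```

```text
jar [0, 1]
19.4 -0.876 [53.23 20.43]; 21.3 -0.873 [53.24 20.44]; 21.7 -0.88 [53.17 20.43]; 25.0 -0.881 [53.22 20.42]; 21.3 -0.873 [53.24 20.44]; 19.9 -0.878 [53.21 20.43]; 53.3 -0.675 [53.15 20.39]; 110.0 -0.876 [53.21 20.44]; 111.5 -0.877 [53.22 20.43]; 
21.1 -0.938 [53.18 20.42]; 21.4 -0.941 [53.17 20.44]; 20.1 -0.939 [53.19 20.37]; 19.8 -0.941 [53.23 20.37]; 19.4 -0.942 [53.22 20.41]; 19.5 -0.941 [53.21 20.38]; 19.7 -0.941 [53.22 20.4 ]; 109.6 -0.942 [53.22 20.39]; 110.5 -0.939 [53.17 20.41]; 
18.8 -0.818 [53.25 20.51]; 18.9 -0.822 [53.24 20.48]; 21.5 -0.817 [53.24 20.45]; 22.3 -0.82 [53.27 20.51]; 22.2 -0.815 [53.27 20.54]; 18.5 -0.82 [53.23 20.43]; 22.0 -0.82 [53.28 20.51]; 109.4 -0.823 [53.23 20.5 ]; 112.5 -0.822 [53.27 20.51]; 
cap [0, 1]
11.4 -0.886 [53.22 20.25]; 21.4 -0.886 [53.22 20.25]; 31.4 -0.886 [53.22 20.25]; 41.4 -0.886 [53.22 20.25]; 51.4 -0.886 [53.22 20.25]; 61.4 -0.886 [53.22 20.25]; 71.4 -0.886 [53.22 20.25]; 81.4 -0.886 [53.22 20.25]; 91.4 -0.886 [53.22 20.25]; 
-1.5 -0.862 [53.52 20.32]; 8.5 -0.862 [53.52 20.32]; 18.5 -0.862 [53.52 20.32]; 28.5 -0.862 [53.52 20.32]; 38.5 -0.862 [53.52 20.32]; 48.5 -0.862 [53.52 20.32]; 58.5 -0.862 [53.52 20.32]; 68.5 -0.862 [53.52 20.32]; 78.5 -0.862 [53.52 20.32]; 
4.8 -0.917 [53.21 20.25]; 14.8 -0.917 [53.21 20.25]; 24.8 -0.917 [53.21 20.25]; 34.8 -0.917 [53.21 20.25]; 44.8 -0.917 [53.21 20.25]; 54.8 -0.917 [53.21 20.25]; 64.8 -0.917 [53.21 20.25]; 74.8 -0.917 [53.21 20.25]; 84.8 -0.917 [53.21 20.25];
```

>>> {"name": "play_rows", "arguments": {"targets": [[[0.016,0.038,0,0.01],[0.016,0.038,0,0.01],[0.016,0.038,0,0.01],[0.016,0.038,0,0.01],[0.016,0.038,0,0.01],[0.016,0.038,0,0.01],[0.016,0.038,0,0.01],[0.016,0.038,0,0.01],[0.016,0.038,0,0.01],[0.016,0.038,0,0.01]]], "gripper": 1, "squeeze": 40}}

```text
time_s: 2.5
position: [0.3855, -0.1663, 0.2002]
tcp_rot: [0.0, 0.854, -0.52, 0.002]
contact_force: [0.8, -0.2, -0.8]
opening: 0.0851
```

>>> {"name": "play_rows", "arguments": {"targets": [[[0.0147,0.0369,0,0.01],[0.0147,0.0369,0,0.01],[0.0147,0.0369,0,0.01],[0.0147,0.0369,0,0.01],[0.0147,0.0369,0,0.01],[0.0147,0.0369,0,0.01],[0.0147,0.0369,0,0.01],[0.0147,0.0369,0,0.01],[0.0147,0.0369,0,0.01],[0.0147,0.0369,0,0.01]]]}}

```text
time_s: 3.5
position: [0.5371, 0.2204, 0.2031]
tcp_rot: [-0.002, 0.881, -0.474, 0.006]
contact_force: [0.0, -0.5, 0.3]
opening: 0.0856
```

>>> {"name": "play_rows", "arguments": {"targets": [[[0,0,0,0],[0,0,0,0]]]}}

```text
time_s: 3.7
position: [0.5373, 0.2252, 0.2018]
tcp_rot: [-0.002, 0.882, -0.471, 0.005]
contact_force: [0.2, 0.1, 0.2]
opening: 0.0853
```

>>> {"name": "play_rows", "arguments": {"targets": [[[-0.0025,-0.011,-0.02,0],[-0.0025,-0.011,-0.02,0],[0,0,-0.02,0],[0,0,-0.01,0],[0,0,0,0]]]}}

```text
time_s: 4.2
position: [0.5321, 0.1991, 0.1316]
tcp_rot: [-0.002, 0.881, -0.473, 0.006]
contact_force: [0.1, 0.6, 0.1]
opening: 0.0853
```

Run:
```python
from fit import *
s=capture("scene");t=capture("top")
st=manip.get_state();print(st["position"],np.degrees(st["qpos"]).round(1))
o=[]
for p in(s,t):
    c=proj(p,(.532,.203,.11)).astype(int)
    im=p["img"][:,:,::-1].copy()
    o.append(cv2.resize(im[c[1]-45:c[1]+45,c[0]-45:c[0]+45],(400,400),interpolation=cv2.INTER_CUBIC))
cv2.imwrite("pics/d.png",np.hstack(o))
```

```text
[0.53318043 0.19972224 0.13343438] [15.6  4.3 95.8 -0.3 79.1 72. ]
```

View pics/d.png

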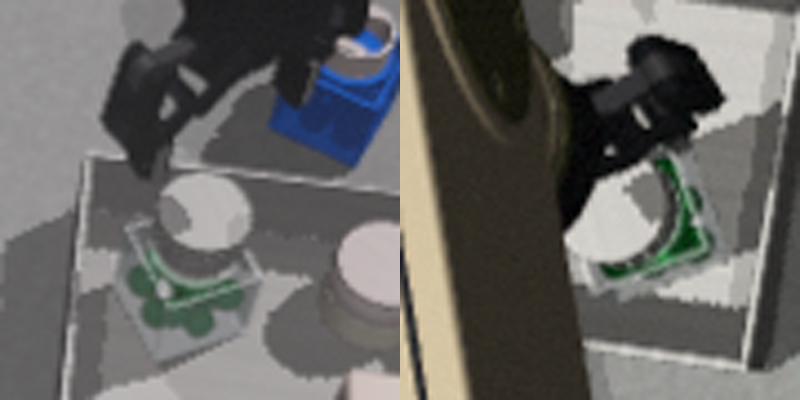

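>>> {"name": "play_rows", "arguments": {"targets": [[[0,0.003,-0.015,0],[0,0,-0.015,0],[0,0,-0.015,0],[0,0,-0.01,0],[0,0,0,0]]]}}

```text
time_s: 4.8
position: [0.5345, 0.2037, 0.0762]
tcp_rot: [-0.005, 0.881, -0.472, 0.008]
contact_force: [-0.6, 0.2, 0.2]
opening: 0.0856
```

>>> {"name": "play_rows", "arguments": {"targets": [[[-0.0015,0,0,0],[0,0,0,0],[0,0,0,0],[0,0,0,0],[0,0,0,0],[0,0,0,0],[0,0,0,0],[0,0,0,0]]], "gripper": -1, "squeeze": 50}}

```text
time_s: 5.6
position: [0.5341, 0.2041, 0.078]
tcp_rot: [-0.006, 0.882, -0.472, 0.009]
contact_force: [-0.5, -0.5, 0.3]
opening: 0.0003
```

Run:
```python
from fit import *
s=capture("scene");t=capture("top")
st=manip.get_state();print(st["position"],st["opening"],np.degrees(st["qpos"]).round(1))
o=[]
for p in(s,t):
    print(proj(p,st["position"]))
    c=proj(p,(.532,.203,.11)).astype(int)
    im=p["img"][:,:,::-1].copy()
    o.append(cv2.resize(im[c[1]-45:c[1]+45,c[0]-45:c[0]+45],(400,400),interpolation=cv2.INTER_CUBIC))
cv2.imwrite("pics/e.png",np.hstack(o))
```

```text
[0.5340834  0.20406334 0.07795288] 0.00021077174127807056 [16.   7.2 98.8 -0.3 72.8 72.4]
[374.07165654 205.67068537]
[177.21203251 224.08175458]
```

View pics/e.png

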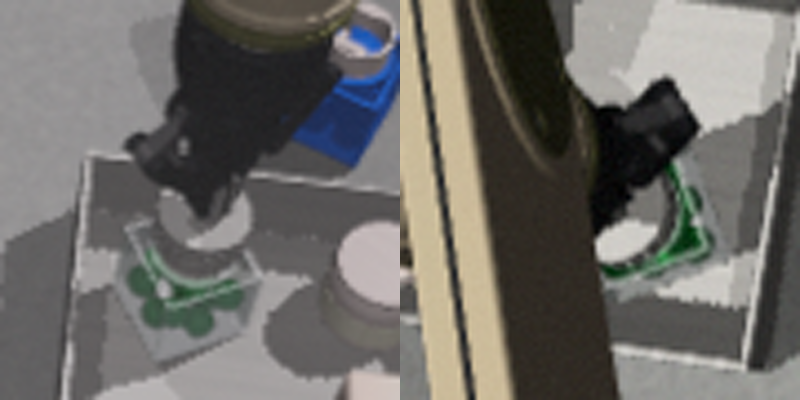

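Run:
```python
from fit import *
s=capture("scene");t=capture("top")
st=manip.get_state();x=st["position"];print(st["contact_force"],st["moment"])
for z in(.06,.078,.09,.1,.106,.11,.12,.13): print(z,proj(s,(x[0],x[1],z)).round(1),proj(t,(x[0],x[1],z)).round(1))
c=[tip_of(p,"cap_top") for p in(s,t)];print([[(r["position"],r["confidence"]) for r in q] for q in c])
print(tri([s,t],[c[0][0]["position"],c[1][0]["position"]]) if all(c) else "")
c=proj(s,(.532,.203,.11)).astype(int);print(c)
im=s["img"][c[1]-45:c[1]+30,c[0]-40:c[0]+40,::-1]
cv2.imwrite("pics/f.png",cv2.resize(im,None,fx=8,fy=8,interpolation=cv2.INTER_NEAREST))
```

```text
[0.17168611 0.46134853 0.02272157] [0.00805655 0.04658276 0.02335042]
0.06 [373.  209.6] [179.2 225. ]
0.078 [374.1 205.6] [177.2 224.1]
0.09 [374.8 202.9] [175.8 223.5]
0.1 [375.4 200.7] [174.7 223. ]
0.106 [375.8 199.3] [174.  222.7]
0.11 [376.1 198.4] [173.5 222.5]
0.12 [376.7 196. ] [172.3 222. ]
0.13 [377.4 193.6] [171.  221.4]
[[([378.4, 199.7], 0.71)], [([174.1, 220.5], 0.72), ([378.7, 217.6], 0.63), ([134.7, 228.1], 0.34)]]
[0.53788775 0.20633299 0.10939708]
[375 197]
```

View pics/f.png

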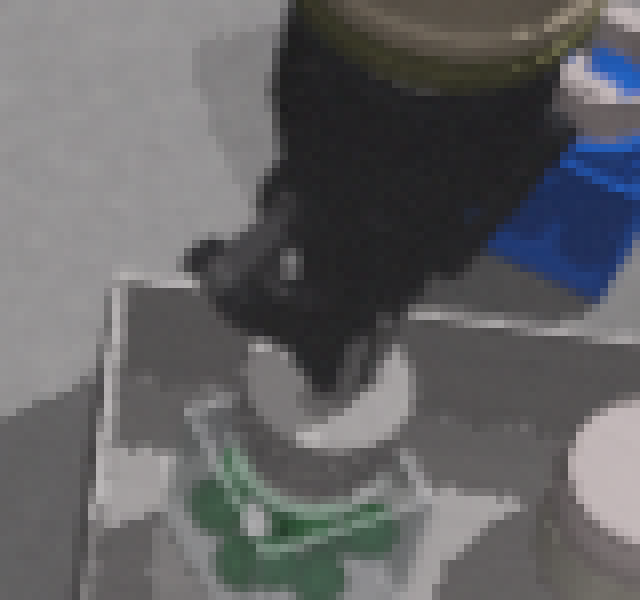

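>>> {"name": "play_rows", "arguments": {"targets": [[[0,0,-0.002,0],[0,0,-0.002,0]]]}}

```text
time_s: 6.1
position: [0.535, 0.2044, 0.0758]
tcp_rot: [-0.006, 0.882, -0.472, 0.01]
contact_force: [-8.1, -2.2, 23.5]
opening: 0.0002
```

>>> {"name": "play_rows", "arguments": {"targets": [[[0,0,-0.002,0],[0,0,-0.002,0]]]}}

```text
time_s: 6.3
position: [0.5369, 0.2051, 0.0764]
tcp_rot: [-0.008, 0.882, -0.472, 0.012]
contact_force: [-6.3, -2.1, 15.0]
opening: 0.0002
```

>>> {"name": "play_rows", "arguments": {"targets": [[[-0.001,0,0.015,0],[-0.001,0,0.015,0],[0,0,0.015,0],[0,0,0,0],[0,0,0,0],[0,0,0,0],[0,0,0,0],[0,0,0,0]]], "gripper": 1}}

```text
time_s: 7.1
position: [0.5348, 0.2051, 0.1248]
tcp_rot: [-0.008, 0.882, -0.472, 0.012]
contact_force: [-0.7, -0.4, 0.1]
opening: 0.0856
```

>>> {"name": "play_rows", "arguments": {"targets": [[[-0.001,-0.001,-0.02,0],[0,0,-0.02,0],[0,0,-0.015,0],[0,0,-0.01,0],[0,0,-0.007,0],[0,0,0,0]]]}}

```text
time_s: 7.7
position: [0.5327, 0.2038, 0.0482]
tcp_rot: [-0.007, 0.882, -0.472, 0.011]
contact_force: [-0.2, -0.0, 0.3]
opening: 0.0852
```

>>> {"name": "play_rows", "arguments": {"targets": [[[0,0,0,0],[0,0,0,0],[0,0,0,0],[0,0,0,0],[0,0,0,0],[0,0,0,0]]], "gripper": -1, "squeeze": 50}}

```text
time_s: 8.3
position: [0.5347, 0.2044, 0.0511]
tcp_rot: [-0.009, 0.882, -0.472, 0.013]
contact_force: [0.6, 0.1, -1.5]
opening: 0.0496
```

>>> {"name": "play_rows", "arguments": {"targets": [[[0,0,0.01,0],[0,0,0.015,0],[0,0,0.02,0],[0,0,0.02,0],[0,0,0.02,0],[0,0,0.02,0],[0,0,0.01,0],[0,0,0,0]]], "squeeze": 70}}

```text
time_s: 9.1
position: [0.5306, 0.2033, 0.173]
tcp_rot: [-0.007, 0.882, -0.472, 0.01]
contact_force: [0.4, -0.1, -5.6]
opening: 0.0489
```

Run:
```python
from fit import *
s=capture("scene");t=capture("top")
st=manip.get_state();x=st["position"];print(x,st["contact_force"],st["moment"],st["opening"])
q=[proj(s,(.533,.204,.14)),proj(t,(.533,.204,.14))];o=[]
for p,c in zip((s,t),q):
    c=c.astype(int);o.append(cv2.resize(p["img"][c[1]-50:c[1]+50,c[0]-50:c[0]+50,::-1],(400,400),interpolation=cv2.INTER_CUBIC));print(c)
cv2.imwrite("pics/g.png",np.hstack(o))
print([(np.round(r["position"]),r["confidence"],r["pixels"].sum()) for r in masks_of(s,"jar")])
```

```text
[0.5297238  0.20298334 0.17083366] [-0.30484129 -0.07090443 -5.92133847] [-0.00963029  0.0628239   0.01651123] 0.04895528740892916
[377 190]
[169 221]
[(array([409., 169.]), 0.84, np.int64(651)), (array([376., 191.]), 0.68, np.int64(787))]
```

View pics/g.png

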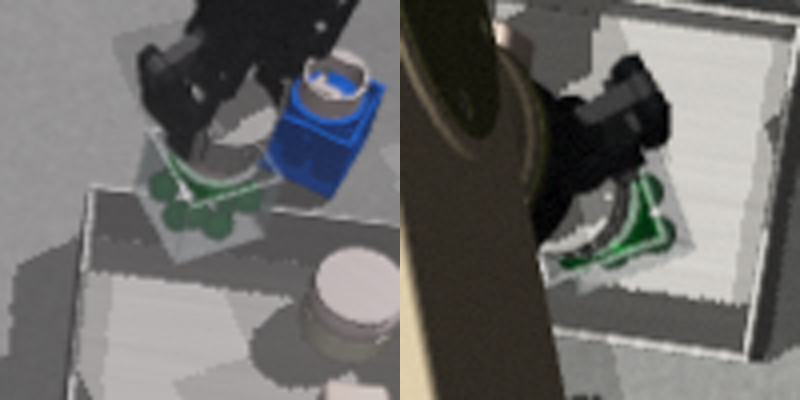

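>>> {"name": "play_rows", "arguments": {"targets": [[[0.002,-0.02,0.01,0.03],[0.003,-0.035,0.01,0.06],[0.003,-0.04,0.01,0.06],[0.003,-0.04,0,0.06],[0.003,-0.04,0,0.06],[0.003,-0.04,0,0.06],[0.003,-0.04,0,0.06],[0.003,-0.04,0,0.06],[0.003,-0.035,0,0.06],[0.003,-0.02,0,0.03]]]}}

```text
time_s: 10.25
position: [0.547, -0.1562, 0.183]
tcp_rot: [-0.003, 0.979, -0.206, -0.005]
contact_force: [0.9, 0.4, -5.5]
opening: 0.0487
```

>>> {"name": "play_rows", "arguments": {"targets": [[[0,0,0,0],[0,0,0,0]]]}}

```text
time_s: 10.45
position: [0.545, -0.1592, 0.1793]
tcp_rot: [-0.003, 0.978, -0.207, -0.008]
contact_force: [-0.8, 0.5, -5.2]
opening: 0.0492
```

>>> {"name": "play_rows", "arguments": {"targets": [[[0.007,-0.02,0,0.02],[0.007,-0.02,0,0.02],[0.005,-0.015,0,0.01],[0,0,0,0],[0,0,0,0]]]}}

```text
time_s: 10.95
position: [0.5627, -0.2103, 0.1745]
tcp_rot: [-0.004, 0.983, -0.181, -0.012]
contact_force: [0.0, -1.0, -5.1]
opening: 0.049
```

Run:
```python
from fit import *
s=capture("scene");t=capture("top")
st=manip.get_state();x=st["position"];q=st["tcp_rot"];print(x,np.degrees(2*np.arctan2(q[2],q[1])),q,st["opening"])
z=x[2]-.047;print("z",z)
ms=[near(p,"jar",(x[0],x[1],z+.04)) for p in(s,t)]
ds=[]
for p,m in zip((s,t),ms):
    if m is None: print("none");continue
    for zz in (z-.01,z,z+.01): print(zz,m.sum());fit([p],[m],lambda p,v:glass(p,v,zz),(x[0],x[1]))
o=[]
for p in(s,t):
    c=proj(p,(.5655,-.219,.08)).astype(int);o.append(cv2.resize(p["img"][c[1]-50:c[1]+50,c[0]-50:c[0]+50,::-1],(400,400),interpolation=cv2.INTER_CUBIC))
cv2.imwrite("pics/h.png",np.hstack(o))
```

```text
[ 0.56261039 -0.21020374  0.1746906 ] -20.83187350077204 [-0.00412734  0.98344466 -0.18077864 -0.01177473] 0.0493286767423092
z 0.12769059675265754
0.11769059675265754 735
-31.9 -0.924 [ 55.69 -21.47]; -31.5 -0.877 [ 55.99 -21.45]; 56.8 -0.922 [ 55.61 -21.5 ]; 54.9 -0.914 [ 55.51 -21.56]; 55.4 -0.922 [ 55.63 -21.57]; 57.5 -0.922 [ 55.67 -21.48]; 57.4 -0.919 [ 55.66 -21.43]; 58.2 -0.914 [ 55.52 -21.53]; 55.5 -0.923 [ 55.58 -21.54]; 
0.12769059675265754 735
-33.1 -0.91 [ 56.28 -21.26]; -34.0 -0.91 [ 56.41 -21.39]; 55.7 -0.913 [ 56.27 -21.32]; 55.5 -0.91 [ 56.31 -21.34]; 55.0 -0.914 [ 56.35 -21.42]; 57.9 -0.912 [ 56.23 -21.3 ]; 55.9 -0.912 [ 56.25 -21.36]; 54.5 -0.914 [ 56.34 -21.37]; 55.6 -0.913 [ 56.28 -21.39]; 
0.13769059675265755 735
-35.2 -0.909 [ 56.94 -21.22]; -34.7 -0.904 [ 57.   -21.11]; 54.9 -0.914 [ 57.  -21.2]; 54.1 -0.905 [ 57.03 -21.21]; 52.7 -0.898 [ 56.95 -21.16]; 55.2 -0.9 [ 56.92 -21.12]; 61.5 -0.886 [ 56.95 -21.06]; 54.4 -0.909 [ 57.04 -21.19]; 55.0 -0.912 [ 56.96 -21.22]; 
0.11769059675265754 397
-0.6 -0.435 [ 56.56 -21.61]; 11.0 -0.408 [ 56.45 -21.62]; 33.2 -0.41 [ 56.25 -21.34]; 61.1 -0.565 [ 56.18 -21.52]; 58.7 -0.571 [ 56.25 -21.51]; 59.0 -0.573 [ 56.22 -21.53]; 59.7 -0.572 [ 56.2  -21.55]; 62.8 -0.554 [ 56.34 -21.63]; 59.0 -0.571 [ 56.21 -21.52]; 
0.12769059675265754 397
-29.1 -0.565 [ 56.11 -21.29]; -27.3 -0.557 [ 56.04 -21.33]; 23.3 -0.414 [ 56.24 -21.31]; 60.0 -0.564 [ 56.05 -21.35]; 59.3 -0.565 [ 56.06 -21.29]; 60.5 -0.565 [ 56.11 -21.34]; 62.9 -0.558 [ 56.05 -21.32]; 59.9 -0.563 [ 56.06 -21.35]; 58.9 -0.564 [ 56.08 -21.28]; 
0.13769059675265755 397
-30.1 -0.557 [ 55.91 -21.07]; 13.0 -0.405 [ 56.04 -21.06]; 22.4 -0.409 [ 55.99 -21.04]; 59.5 -0.558 [ 55.92 -21.05]; 62.7 -0.548 [ 55.85 -21.12]; 58.5 -0.562 [ 55.92 -21.04]; 63.8 -0.544 [ 55.89 -21.15]; 59.1 -0.56 [ 55.91 -21.07]; 59.4 -0.563 [ 55.87 -21.11];
```

View pics/h.png

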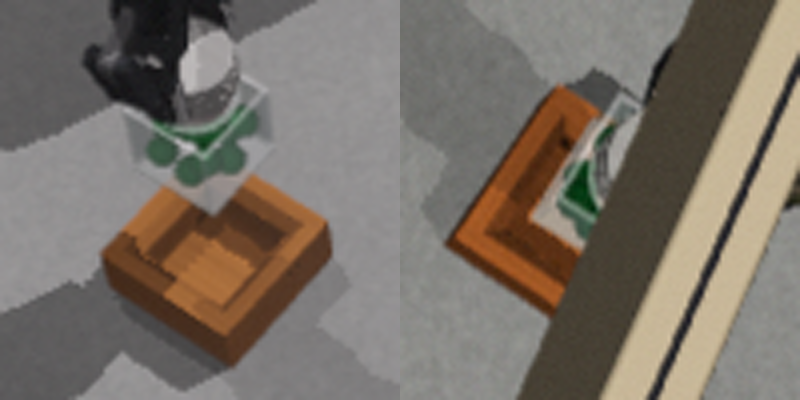

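>>> {"name": "play_rows", "arguments": {"targets": [[[0.0015,-0.003,-0.02,0],[0.0015,-0.0025,-0.02,0],[0,0,-0.015,0],[0,0,-0.01,0],[0,0,0,0]]]}}

```text
time_s: 11.65
position: [0.5667, -0.2138, 0.11]
tcp_rot: [-0.004, 0.984, -0.18, -0.01]
contact_force: [1.0, 0.2, -5.5]
opening: 0.0489
```

```bash
cat > jp.py <<'E'
from fit import *
s=capture("scene");t=capture("top")
st=manip.get_state();x=st["position"];q=st["tcp_rot"];print(x,np.degrees(2*np.arctan2(q[2],q[1])),q,st["opening"],st["contact_force"])
z=x[2]-.047;print("z",z)
for p in (s,t):
    m=near(p,"jar",(x[0],x[1],z+.04))
    if m is not None: print(fit([p],[m],lambda p,v:glass(p,v,z),(x[0],x[1])))
w=near(s,"well",(.5655,-.219,.02))
E
python3 jp.py
```

```text
[ 0.56771179 -0.21436016  0.11189438] -20.701103621501318 [-0.0034312   0.98368665 -0.17966287 -0.00836946] 0.04906354493310663 [ 0.71857585 -0.17042086 -4.51822512]
z 0.06489437891769832
-33.9 -0.887 [ 56.66 -21.65]; -33.8 -0.887 [ 56.7  -21.62]; 57.1 -0.888 [ 56.67 -21.66]; 56.1 -0.888 [ 56.69 -21.6 ]; 56.1 -0.887 [ 56.67 -21.64]; 58.8 -0.887 [ 56.61 -21.62]; 55.7 -0.888 [ 56.68 -21.6 ]; 57.9 -0.889 [ 56.63 -21.67]; 55.4 -0.888 [ 56.64 -21.61]; 
(np.float64(-0.8893557422969187), array([ 56.62560194, -21.66946599,   5.05545642]))
-3.3 -0.381 [ 56.86 -21.68]; 18.8 -0.358 [ 56.79 -21.58]; 59.4 -0.493 [ 56.57 -21.57]; 59.4 -0.498 [ 56.42 -21.58]; 57.1 -0.496 [ 56.55 -21.63]; 58.1 -0.495 [ 56.49 -21.6 ]; 59.9 -0.496 [ 56.58 -21.62]; 58.3 -0.475 [ 56.68 -21.68]; 57.8 -0.496 [ 56.52 -21.64]; 
(np.float64(-0.49822695035460995), array([ 56.41983384, -21.57695345,   5.18385509]))
```

>>> {"name": "play_rows", "arguments": {"targets": [[[-0.001,-0.003,-0.01,0],[0,0,-0.01,0],[0,0,-0.008,0],[0,0,0,0]]]}}

```text
time_s: 12.3
position: [0.5684, -0.2189, 0.0844]
tcp_rot: [-0.003, 0.984, -0.18, -0.006]
contact_force: [-0.8, 0.9, -6.5]
opening: 0.0491
```

>>> {"name": "play_rows", "arguments": {"targets": [[[-0.002,0.001,-0.005,0],[0,0,-0.005,0],[0,0,-0.005,0]]]}}

```text
time_s: 12.6
position: [0.5664, -0.2179, 0.0686]
tcp_rot: [-0.003, 0.984, -0.18, -0.006]
contact_force: [-0.8, 0.2, -5.4]
opening: 0.0489
```

>>> {"name": "play_rows", "arguments": {"targets": [[[0,0,-0.005,0],[0,0,-0.005,0],[0,0,-0.003,0]]]}}

```text
time_s: 12.9
position: [0.5662, -0.2177, 0.0541]
tcp_rot: [-0.003, 0.984, -0.18, -0.006]
contact_force: [0.2, -0.4, -5.8]
opening: 0.0491
```

>>> {"name": "play_rows", "arguments": {"targets": [[[0,0,-0.002,0],[0,0,0,0]]]}}

```text
time_s: 13.1
position: [0.5669, -0.2184, 0.0529]
tcp_rot: [-0.002, 0.984, -0.18, -0.005]
contact_force: [-0.8, -0.2, -3.2]
opening: 0.0489
```

>>> {"name": "play_rows", "arguments": {"targets": [[[0,0,-0.002,0],[0,0,-0.001,0]]]}}

```text
time_s: 13.3
position: [0.5684, -0.2193, 0.0525]
tcp_rot: [-0.002, 0.984, -0.18, -0.003]
contact_force: [-3.6, 1.1, 3.7]
opening: 0.0489
```

>>> {"name": "play_rows", "arguments": {"targets": [[[0,0,0,0.08],[0,0,0,0.08],[0,0,0,0.08]]], "squeeze": 90}}

```text
time_s: 13.6
position: [0.5687, -0.2196, 0.0536]
tcp_rot: [-0.001, 0.998, -0.058, -0.003]
contact_force: [-1.1, 0.4, -2.5]
opening: 0.0485
```

```bash
cat > st.py <<'E'
from bench import manip;import numpy as np
st=manip.get_state();q=st["tcp_rot"];print(st["position"].round(4),"yaw",np.degrees(2*np.arctan2(q[2],q[1])).round(2),"F",st["contact_force"].round(1),"M",st["moment"].round(2),st["opening"],"q",np.degrees(st["qpos"]).round(1))
E
python3 st.py
```

```text
[ 0.5687 -0.2196  0.0536] yaw -6.6 F [-1.1  0.4 -2.5] M [ 0.03  0.33 -0.01] 0.04850229716705499 q [-25.9  15.8  91.6  -0.   72.9 -19.3]
```

>>> {"name": "play_rows", "arguments": {"targets": [[[0,0,0,0.08],[0,0,0,0.08]]]}}

```text
time_s: 13.8
position: [0.5683, -0.2194, 0.0535]
tcp_rot: [-0.001, 1.0, 0.026, -0.003]
contact_force: [-1.7, 0.4, -2.4]
opening: 0.0485
```

```bash
python3 st.py
```

```text
[ 0.5683 -0.2194  0.0535] yaw 2.95 F [-1.7  0.4 -2.4] M [ 0.1   0.33 -0.09] 0.04848024043482308 q [-25.9  15.8  91.7  -0.1  73.  -28.8]
```

>>> {"name": "play_rows", "arguments": {"targets": [[[0,0,0,0.08],[0,0,0,0.08]]]}}

```text
time_s: 14.0
position: [0.5676, -0.219, 0.0533]
tcp_rot: [-0.001, 0.994, 0.109, -0.004]
contact_force: [-2.0, 1.5, -0.1]
opening: 0.0482
```

```bash
python3 st.py
```

```text
[ 0.5676 -0.219   0.0533] yaw 12.47 F [-2.   1.5 -0.1] M [ 0.43  0.23 -0.32] 0.04815473584442613 q [-25.8  15.8  91.7  -0.1  73.  -38.3]
```

>>> {"name": "play_rows", "arguments": {"targets": [[[0,0,0,0.05],[0,0,0,0.05]]]}}

```text
time_s: 14.2
position: [0.5676, -0.2178, 0.0534]
tcp_rot: [-0.002, 0.987, 0.16, -0.004]
contact_force: [-0.8, 0.9, -2.0]
opening: 0.0485
```

```bash
python3 st.py
```

```text
[ 0.5676 -0.2178  0.0534] yaw 18.46 F [-0.8  0.9 -2. ] M [ 0.27  0.03 -0.48] 0.04845655746566801 q [-25.8  15.7  91.7  -0.1  73.  -44.2]
```

>>> {"name": "play_rows", "arguments": {"targets": [[[0,0,0,0.05],[0,0,0,0.05]]]}}

```text
time_s: 14.4
position: [0.5676, -0.2174, 0.0535]
tcp_rot: [-0.002, 0.978, 0.211, -0.004]
contact_force: [-2.2, -1.1, -3.0]
opening: 0.0487
```

```bash
python3 st.py
```

```text
[ 0.5676 -0.2174  0.0535] yaw 24.31 F [-2.2 -1.1 -3. ] M [-0.05  0.18 -1.27] 0.04870711387827868 q [-25.7  15.7  91.8  -0.1  73.1 -50. ]
```

```bash
python3 jp.py
python3 - <<'E'
from fit import *
s=capture("scene")
c=proj(s,(.5655,-.219,.06)).astype(int);cv2.imwrite("pics/i.png",cv2.resize(s["img"][c[1]-40:c[1]+40,c[0]-40:c[0]+40,::-1],None,fx=7,fy=7,interpolation=cv2.INTER_CUBIC))
E
```

```text
[ 0.5676225  -0.21753882  0.0535058 ] 24.251904827137125 [-0.00223541  0.97767826  0.2100593  -0.00391395] 0.04855526169744753 [-1.24363125  0.15665948 -2.31770318]
z 0.006505804249723357
-12.2 -0.627 [ 55.82 -22.  ]; -31.3 -0.628 [ 56.27 -21.85]; 54.3 -0.634 [ 55.67 -22.31]; 43.7 -0.639 [ 55.67 -22.26]; 51.0 -0.639 [ 56.22 -22.02]; 53.1 -0.644 [ 56.39 -21.81]; 67.8 -0.623 [ 56.21 -21.85]; 74.2 -0.631 [ 56.12 -21.95]; 72.1 -0.63 [ 55.94 -22.  ]; 
(np.float64(-0.6435483870967742), array([ 56.38933856, -21.81438928,   4.62954452]))
1.9 -0.285 [ 56.25 -21.7 ]; 17.0 -0.297 [ 56.3  -21.83]; 28.6 -0.298 [ 56.57 -21.83]; 41.1 -0.315 [ 56.5  -21.83]; 49.0 -0.319 [ 56.55 -21.91]; 49.4 -0.317 [ 56.65 -21.92]; 49.8 -0.318 [ 56.65 -21.96]; 72.3 -0.29 [ 56.73 -21.89]; 91.1 -0.288 [ 56.22 -21.85]; 
(np.float64(-0.31896551724137934), array([ 56.54826348, -21.90718935,   4.27736647]))
```

View pics/i.png

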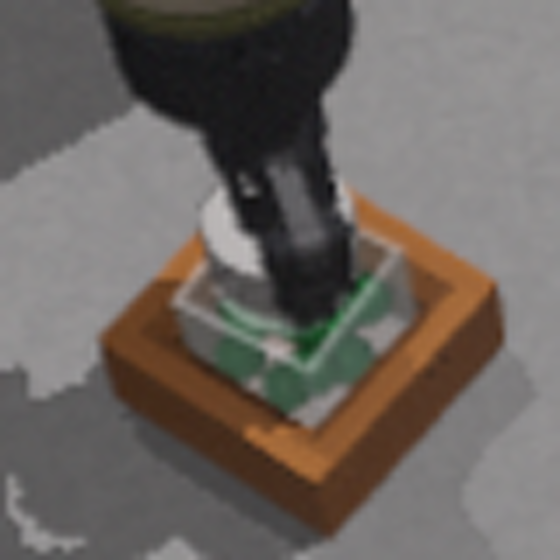

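>>> {"name": "play_rows", "arguments": {"targets": [[[0,0,0,0.05],[0,0,0,0.05]]]}}

```text
time_s: 14.9
position: [0.5673, -0.2176, 0.0536]
tcp_rot: [-0.002, 0.966, 0.258, -0.004]
contact_force: [-3.8, -1.9, -1.6]
opening: 0.0482
```

```bash
python3 st.py
```

```text
[ 0.5673 -0.2176  0.0536] yaw 29.88 F [-3.8 -1.9 -1.6] M [-0.2   0.64 -0.04] 0.04824115311204153 q [-25.7  15.7  91.8  -0.1  73.1 -55.6]
```

>>> {"name": "play_rows", "arguments": {"targets": [[[0,0,0,0.05],[0,0,0,0.05]]]}}

```text
time_s: 15.1
position: [0.5667, -0.2179, 0.0537]
tcp_rot: [-0.002, 0.951, 0.308, -0.005]
contact_force: [-2.1, -0.5, -0.7]
opening: 0.0489
```

```bash
python3 st.py
```

```text
[ 0.5667 -0.2179  0.0537] yaw 35.83 F [-2.1 -0.5 -0.7] M [-0.07  0.38 -0.03] 0.04894396999746157 q [-25.7  15.7  91.8  -0.3  73.1 -61.5]
```

>>> {"name": "play_rows", "arguments": {"targets": [[[0,0,0,0.05],[0,0,0,0.05]]]}}

```text
time_s: 15.3
position: [0.5666, -0.2182, 0.054]
tcp_rot: [-0.001, 0.934, 0.357, -0.006]
contact_force: [-1.7, -1.1, -0.4]
opening: 0.0484
```

```bash
python3 st.py
```

```text
[ 0.5666 -0.2182  0.054 ] yaw 41.81 F [-1.7 -1.1 -0.4] M [-0.07  0.37 -0.01] 0.048412856357073264 q [-25.7  15.6  91.8  -0.4  73.1 -67.4]
```

>>> {"name": "play_rows", "arguments": {"targets": [[[0,0,0,0.08],[0,0,0,0.08],[0,0,0,0.08]]]}}

```text
time_s: 15.6
position: [0.5668, -0.2185, 0.0547]
tcp_rot: [0.0, 0.883, 0.47, -0.006]
contact_force: [-1.5, 0.3, -0.8]
opening: 0.0486
```

```bash
python3 st.py
```

```text
[ 0.5668 -0.2185  0.0547] yaw 56.09 F [-1.5  0.3 -0.8] M [ 0.03  0.3  -0.05] 0.048644639898696114 q [-25.6  15.5  91.9  -0.6  73.  -81.5]
```

>>> {"name": "play_rows", "arguments": {"targets": [[[0,0,0,0.08],[0,0,0,0.08],[0,0,0,0]]]}}

```text
time_s: 15.9
position: [0.5665, -0.2186, 0.0552]
tcp_rot: [0.001, 0.84, 0.543, -0.007]
contact_force: [-1.0, -0.8, -2.4]
opening: 0.0486
```

```bash
python3 st.py
```

```text
[ 0.5665 -0.2186  0.0552] yaw 65.75 F [-1.  -0.8 -2.4] M [-0.04  0.28 -0.  ] 0.048636431777483516 q [-25.5  15.4  92.   -0.7  73.  -91. ]
```

>>> {"name": "play_rows", "arguments": {"targets": [[[0,0,0.004,0],[0,0,0.004,0],[0,0,0,0]]]}}

```text
time_s: 16.2
position: [0.5673, -0.2187, 0.0645]
tcp_rot: [0.001, 0.841, 0.541, -0.006]
contact_force: [0.1, 0.8, -0.1]
opening: 0.0483
```

```bash
python3 st.py
```

```text
[ 0.5673 -0.2187  0.0645] yaw 65.46 F [ 0.1  0.8 -0.1] M [-0.   -0.04 -0.02] 0.048308111631737594 q [-25.5  14.8  91.6  -0.7  73.8 -90.7]
```

Force is near zero, so the jar is not being lifted. Lift the cap clear.

>>> {"name": "play_rows", "arguments": {"targets": [[[0,0,0.005,0],[0,0,0.01,0],[0,0,0.01,0],[0,0,0.015,0],[0,0,0.015,0],[0,0,0.015,0],[0,0,0.01,0],[0,0,0,0],[0,0,0,0]]]}}

```text
time_s: 17.1
position: [0.5699, -0.2194, 0.1561]
tcp_rot: [0.005, 0.842, 0.54, -0.004]
contact_force: [-0.6, 0.6, -1.0]
opening: 0.0487
```

```bash
python3 st.py
python3 - <<'E'
from fit import *
s=capture("scene");cv2.imwrite("pics/j.png",cv2.resize(s["img"][140:300,120:460,::-1],None,fx=2.3,fy=2.3,interpolation=cv2.INTER_CUBIC))
E
```

```text
[ 0.5699 -0.2194  0.1561] yaw 65.36 F [-0.6  0.6 -1. ] M [-0.03 -0.06  0.03] 0.04873422882235875 q [-25.4  10.3  86.9  -0.7  82.6 -90.7]
```

View pics/j.png

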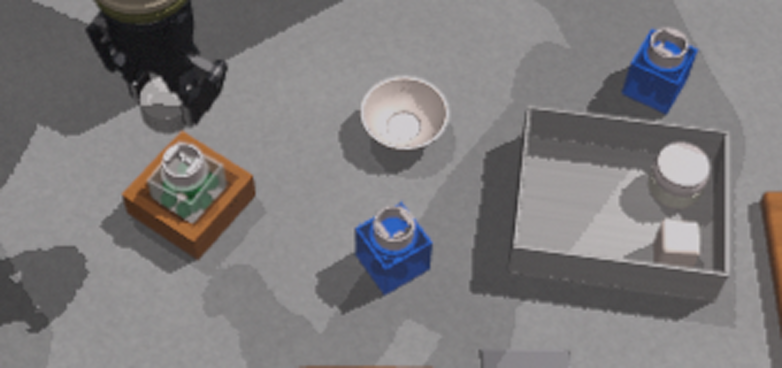

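```bash
python3 -c "
from bench import sign_off;print(sign_off())"
```

```text
the job is handed in; nothing more can be done
None
```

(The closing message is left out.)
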